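# Latch the loaded specimen stage

### The arm

A 6-joint arm with a two-finger parallel gripper is mounted at the origin on the work surface. World frame = base frame: x ahead of the robot, y to its left, z up, the work surface at z = 0. Lengths are in m, angles in rad, forces in N, time in s.
With the tool pointing down it reaches from about 0.25 to 0.775 m from the base axis. Payload 4 kg.
Tool frame: the origin (TCP) lies on the centre line of the jaws, within the pads' length; the fingertips stand 25 mm ahead of it and the grasp point (between the pads) lies 6 mm ahead of it; z points along the fingers, y is the line along which they close (so a half turn about z gives the same grasp; the last joint's range is limited). The gripper opens to 94 mm and grips with 3 to 60 N. Pads are 16 mm wide; open, the fingers measure 119 mm over their backs; the gripper's body (75 mm by 177 mm) begins 78 mm behind the grasp point.
Start: joints at [1.007, 0.087, 1.371, -0, 1.684, -0.103], TCP at [0.245, 0.493, 0.198] pointing down, gripper open.
Joint ranges: [-3.1, 3.1], [-0.76, 2.03], [0.27, 2.55], [-1.08, 4.22], [0.17, 2.65], [-2.57, 2.57]. Speed limits (rad/s): [2.79, 2.79, 3.14, 3.14, 3.14, 3.14].

### API

Orientations are given as [roll, pitch, yaw] about the fixed x, y, z axes, in that order (R = Rz(yaw) Ry(pitch) Rx(roll)).
In Python, from bench import robot, imaging gives the robot as it stands. The module is installed in compiled form; this text tells all that it offers.
- The arm moves only by the tool drive_tool, never from a script. Its argument "series" is a list of rows, each a list of 3 entries, a list of its own where there are three numbers: the finger opening in m, from 0 to 0.094, then the shift along the tool's x, y, z in m, then the turn, a rotation vector about the tool's x, y, z in rad. A call has 1 to 5 rows; each row is the pose to reach, as a shift and turn from the pose commanded when the call began, along the tool's axes at that moment; what a row does not reach only later rows make up. A row lasts 1/8 s, in which the tool goes at most 62.5 mm and 10.7 degrees, less where a joint would pass 70% of its speed; a pose out of reach is approached as far as the arm can. A call with a gripper value outside its range is refused whole. The fingers move at their own pace and stop on an object; the grip force is fixed at half the most. Time passes only in rows, so rows that repeat a pose let the fingers close. It gives the time, the measured TCP pose, the force, the opening and the grip force at its end, in the units of the state.
- robot.get_obs(): the state, without advancing time (a new reading comes with each control period).
- imaging.snapshot(name): name is "scene" or "top" or "wrist"; returns the picture (420x560x3 uint8, red, green, blue); there is no depth.
- imaging.get_calibration(name): a dict with "intrinsics" (3x3 intrinsics, pixels), "position" and "rotation" of the camera in the world. Camera axes: x right, y up, looking along -z (the intrinsics and any distortion apply to the point x, -y, -z); pixel columns grow to the right and rows downward; lengths in m; the calibration is good to about 2 mm. The wrist camera is an equidistant fisheye: a pixel r from the principal point sees the ray r / f radians off the axis. A picture is of the moment at which its call begins: read the wrist's pose just before it. get_calibration takes no time and is no camera call; for the wrist camera it gives the pose at the moment of the call.
- robot.close_job(): hands the job in; it is judged then, once.
The state is a dict: "time": time; "joint_positions": joint angles; "qvel": joint speeds; "joint_torque": joint torques, N m; "tool_pos": TCP position; "ee_rot": TCP orientation; "wrist_force": force on the tool from outside, world axes, zero at the start; "wrist_torque": the same for the moment, N m; "width": finger opening in m; "finger_force": force on a finger pad.
Only numpy, scipy, OpenCV 4.12 (cv2) and the standard library are available. Lean on these libraries where they do the work, as an engineer would, in place of code of your own. Each camera call takes 0.05 s, during which the arm holds its last target. There are 200 camera calls.

### The job

Two small microscope stages stand on the bench, and only one has a round metal specimen mount on it. Lock that one: turn its winged knob clockwise (seen from above) as far as it goes, so that the latch tongue lies over the mount. Do not shift the mount, leave the empty stage's latch as it is, and let go of the knob.

Things in the scene. Friction and masses are not known exactly. Their poses are not given: they have to be found in the camera images.
- latch (a joint): Turn of the loaded stage's latch, rad: 0 open, grows clockwise seen from above, hard stop at 1.5 = locked, tongue over the mount, pointing straight away from the shield. Starts at 0.05 to 0.45; light friction (0.06 N m), no spring. Shield: pale clear upright panel on the stage, 110 mm long, 5 thick, top 95 mm above the bench, face 40 mm from the knob's axis; the wing tips pass it at 12 mm.
- latch_grip (a point): Grip point of the loaded stage's black winged knob, on its upright turning axis, 84 mm above the bench. Turns with the knob: x along the wings, y across them, z up. Wings: upright blade 56 mm long, 8 thick, 68 to 98 mm above the bench; pinch across the thickness. Below, towards -x, an aluminium latch tongue 14 mm wide reaches 48 mm from the axis, its top 60 mm above the bench.
- mount_center (a point): Centre of the loose steel specimen mount, a disc 44 mm across and 12 high between three low pins on the loaded stage, its top 52 mm above the bench, 3 mm under the tongue's level; 57 mm from the knob's axis, on the side away from the shield. The stage is a fixed grey block 120 x 150 mm, 40 high, on the left or the right, turned up to 0.35 rad.
- spare_tip (a point): Tip of the latch tongue of the other stage, the empty one: 48 mm from its knob's axis, 58 mm above the bench. That stage and its knob have the same shape and size, with no mount; leave it as it is.
Mind the look-alikes: they are no part of the job. What is shaped like the part that bears latch but orange is not meant.

How it is judged:
At the end, for the whole second after the job is handed in: The loaded stage's latch is within 0.2 rad (11 degrees) of its locked stop and still; the mount is within 10 mm of where it stood; the tongue tip of the empty stage is within 12 mm of where it was (value of joint latch above 1.3 rad and velocity of joint latch between -0.05 and 0.05 rad/s and distance of mount_center from where it was at the start of the episode below 0.01 m and distance of spare_tip from where it was at the start of the episode below 0.012 m); the robot touches nothing.
It fails at once if the specimen mount is shifted by more than 10 mm (distance of mount_center from where it was at the start of the episode above 0.01 m).
It fails at once if the empty stage's latch is turned (its tip moves more than 12 mm) (distance of spare_tip from where it was at the start of the episode above 0.012 m).
It also fails if it takes over 32 s, if anything falls off the work surface, if the arm or the gripper's body presses on something with over 40 N, if the wrist force passes 120 N, or if a joint passes its speed limit or range.

## Working session

There is one attempt and no reset: what is moved stays moved. The work goes in short steps, Python scripts to look and compute and a tool call to move; the robot and the scene stay as the last step left them, time stands still between calls to the robot, and variables do not carry over. Pictures are saved under pics/ and viewed, at most 10 in all, crops included, and the job is handed in when it is done.

Besides the shell and the picture viewer there is one more tool, called by a JSON object that holds its "fn" and its "kwargs". drive_tool: Moves the arm, as the interface text tells. Its arguments: {"type":"object","properties":{"series":{"type":"array"}},"required":["series"]}

```bash
mkdir -p pics
cat > h.py <<'E'
import numpy as np, cv2
from bench import robot, imaging
from scipy.spatial.transform import Rotation as R
def snap(n,f):
    c=imaging.get_calibration(n); im=imaging.snapshot(n); cv2.imwrite('pics/'+f,im[:,:,::-1]); return im,c
def ray(c,n,u,v):
    K=np.array(c['intrinsics']); x=(u-K[0,2])/K[0,0]; y=(v-K[1,2])/K[1,1]
    if n=='wrist':
        r=np.hypot(x,y); s=np.sin(r)/max(r,1e-9); d=np.array([x*s,-y*s,-np.cos(r)])
    else: d=np.array([x,-y,-1.])
    return np.array(c['position']),np.array(c['rotation'])@d
def onz(c,n,u,v,z):
    p,d=ray(c,n,u,v); return p+d*(z-p[2])/d[2]
E
python3 - <<'E'
from h import *
for n in('top','scene'):
    im,c=snap(n,n+'1.png'); print(n,c)
    np.save(n+'.npy',c,allow_pickle=True)
o=robot.get_obs();print(o['time'],o['tool_pos'],o['ee_rot'])
E
```

```text
top {'intrinsics': array([[540.81892981,   0.        , 279.0938843 ],
       [  0.        , 540.81892981, 216.04329932],
       [  0.        ,   0.        ,   1.        ]]), 'position': array([ 0.37417475, -0.02407101,  1.11370132]), 'rotation': array([ 0.12271077,  0.02425635, -1.56953909])}
scene {'intrinsics': array([[395.23005257,   0.        , 282.77076511],
       [  0.        , 395.23005257, 218.7084845 ],
       [  0.        ,   0.        ,   1.        ]]), 'position': array([0.75119442, 0.30428729, 0.58505114]), 'rotation': array([ 0.65420296, -0.01044213,  2.4374209 ])}
0.1 [0.24430645 0.49221478 0.19673644] [-3.13964814e+00 -2.16749396e-04  2.68076937e+00]
```

View pics/top1.png

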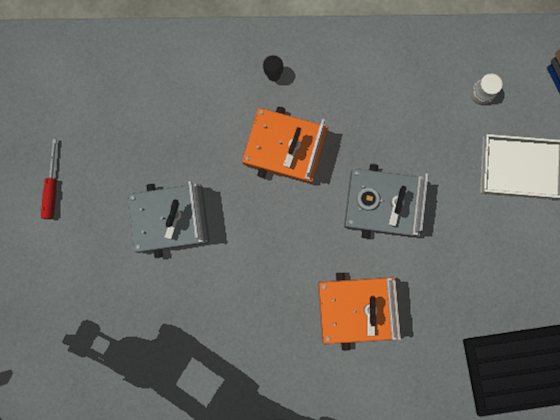

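View pics/scene1.png

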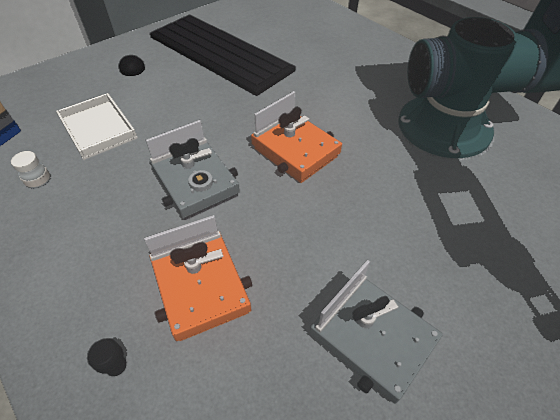

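The loaded stage is the grey one on the right in the top view: mount (369,199), knob about (400,200), shield on the right at x≈424. The empty grey stage is at (168,218). The orange ones are decoys.

```bash
cat >> h.py <<'E'
_g=imaging.get_calibration
def cal(n):
    c=dict(_g(n)); c['rotation']=R.from_euler('xyz',c['rotation']).as_matrix() if np.shape(c['rotation'])==(3,) else c['rotation']; return c
imaging.get_calibration=cal
def blobs(m,amin=25):
    n,l,s,ce=cv2.connectedComponentsWithStats(m.astype(np.uint8)); return [(l==i,s[i]) for i in range(1,n) if s[i][4]>=amin]
E
python3 - <<'E'
from h import *
im=cv2.imread('pics/top1.png').astype(int); c=cal('top')
sub=np.zeros(im.shape[:2],bool); sub[175:230,385:413]=1
mx=im.max(2)
for nm,m in(('blk',(mx<45)&sub),('wht',(im.min(2)>170)&sub)):
    for b,s in blobs(m):
        v,u=np.nonzero(b); P=np.array([onz(c,'top',a,d,.098 if nm=='blk' else .06) for a,d in zip(u,v)])[:,:2]
        w,V=np.linalg.eigh(np.cov(P.T)); mid=P.mean(0); t=(P-mid)@V[:,1]
        print(nm,s,mid,'bbox mid',(P.max(0)+P.min(0))/2,'dir',V[:,1],np.degrees(np.arctan2(V[1,1],V[0,1])),np.ptp(t))
print('mount',onz(c,'top',369,199,.052))
print('shield top',[onz(c,'top',a,b,.095) for a,b in((428,175),(423,235))])
e=cv2.resize(im[150:250,330:450].astype(np.uint8),None,fx=6,fy=6,interpolation=cv2.INTER_CUBIC);cv2.imwrite('pics/topc.png',e)
E
```

```text
blk [395 186  11  28 143] [ 0.53036741 -0.2277994 ] bbox mid [ 0.53062447 -0.22782209] dir [-0.96676541  0.25566511] 165.18700016064346 0.05355981172685398
wht [389 196   9  29  95] [ 0.50750824 -0.22144242] bbox mid [ 0.51573857 -0.2208035 ] dir [-0.99571592  0.09246511] 174.69456079082056 0.05585640433384139
mount [ 0.53878356 -0.17601449  0.052     ]
shield top [array([ 0.57804198, -0.28262056,  0.095     ]), array([ 0.46347591, -0.26959685,  0.095     ])]
```

View pics/topc.png

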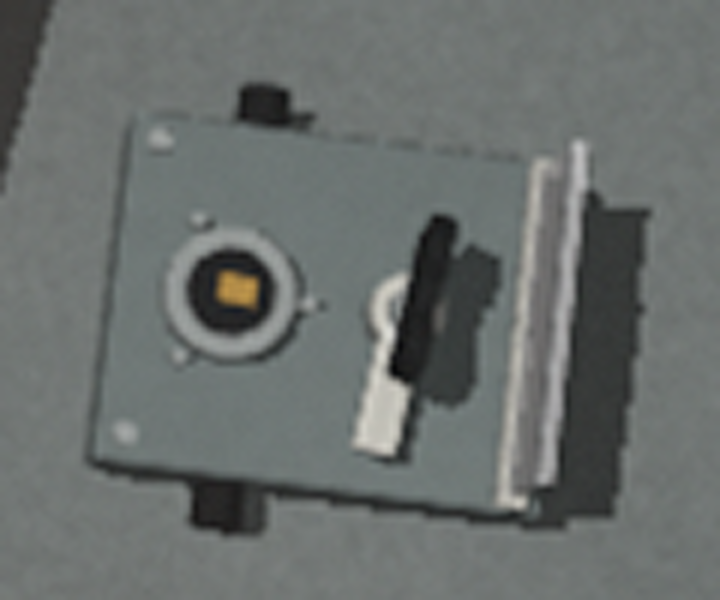

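The knob blade is centred at about (400,199), pointing at 165°, and the latch sits at about 0.07 rad. So I need roughly 1.43 rad clockwise. I'll move above the knob first, with the fingers partly closed to clear the shield.

{"fn": "drive_tool", "kwargs": {"series": [[0.032,[-0.0445,-0.04,0],[0,0,0]],[0.032,[-0.089,-0.08,0],[0,0,0]],[0.032,[-0.1335,-0.12,0],[0,0,0]],[0.032,[-0.178,-0.16,0],[0,0,0]],[0.032,[-0.2225,-0.2,0],[0,0,0]]]}}

```text
time: 0.72
tool_pos: [0.355, 0.2127, 0.1974]
ee_rot: [-3.141, 0.0, 2.681]
wrist_force: [0.7, 0.0, 0.7]
width: 0.0474
finger_force: 0.0
```

{"fn": "drive_tool", "kwargs": {"series": [[0.032,[-0.0445,-0.04,0],[0,0,0]],[0.032,[-0.089,-0.08,0],[0,0,0]],[0.032,[-0.1335,-0.12,0],[0,0,0]],[0.032,[-0.178,-0.16,0],[0,0,0]],[0.032,[-0.2225,-0.2,0],[0,0,0]]]}}

```text
time: 1.35
tool_pos: [0.4655, -0.0654, 0.1974]
ee_rot: [3.141, -0.0, 2.68]
wrist_force: [1.0, 0.5, 0.1]
width: 0.0319
finger_force: 0.0
```

{"fn": "drive_tool", "kwargs": {"series": [[0.032,[-0.0445,-0.04,0],[0,0,-0.1]],[0.032,[-0.089,-0.08,0],[0,0,-0.2]],[0.032,[-0.133,-0.119,0],[0,0,-0.2]],[0.032,[-0.133,-0.119,0],[0,0,-0.2]],[0.032,[-0.133,-0.119,0],[0,0,-0.2]]]}}

```text
time: 1.98
tool_pos: [0.5311, -0.2286, 0.197]
ee_rot: [3.14, -0.002, 2.881]
wrist_force: [-0.5, 0.8, -0.1]
width: 0.0318
finger_force: 0.0
```

Run:
```python
from h import *
o=robot.get_obs();print(o['time'],o['tool_pos'],o['ee_rot'],o['joint_positions'],o['width'])
im,c=snap('wrist','w1.png'); print(c); np.save('w1.npy',c,allow_pickle=True)
```

```text
1.975 [ 0.53105875 -0.22864392  0.19700727] [ 3.14044024e+00 -1.81448335e-03  2.88057343e+00] [-5.05029159e-01  1.51880736e-01  1.30077722e+00  6.84845265e-04
  1.69097382e+00 -1.81472381e+00] 0.03184639650472103
{'intrinsics': array([[325.1922621 ,   0.        , 275.05158015],
       [  0.        , 325.1922621 , 215.51579056],
       [  0.        ,   0.        ,   1.        ]]), 'position': array([ 0.45655908, -0.20727572,  0.383268  ]), 'rotation': array([[ 2.58081777e-01, -9.32313579e-01, -2.53347957e-01],
       [ 9.66122937e-01,  2.49190566e-01,  6.71605021e-02],
       [ 5.17272734e-04, -2.62098174e-01,  9.65041077e-01]])}
```

View pics/w1.png

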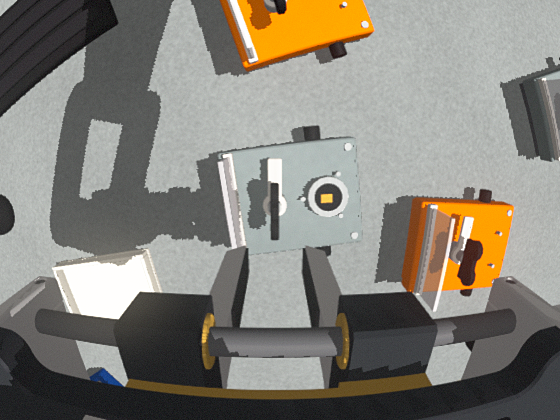

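The wrist view shows the loaded stage with its blade at (275,183–240), in line with the image columns. The mount is at (328,198) and the shield at (230,200).

Run:
```python
from h import *
im=cv2.imread('pics/w1.png').astype(int); c=np.load('w1.npy',allow_pickle=True).item()
sub=np.zeros(im.shape[:2],bool); sub[172:245,262:292]=1
for b,s in blobs((im.max(2)<60)&sub):
    v,u=np.nonzero(b); P=np.array([onz(c,'wrist',a,d,.098) for a,d in zip(u,v)])[:,:2]
    w,V=np.linalg.eigh(np.cov(P.T)); mid=P.mean(0); t=(P-mid)@V[:,1]; n=(P-mid)@V[:,0]
    print(s,mid,np.degrees(np.arctan2(V[1,1],V[0,1])),np.ptp(t),np.ptp(n), 'mid',mid+V[:,1]*(t.max()+t.min())/2)
print('mount',onz(c,'wrist',328,198,.052),'shield',[onz(c,'wrist',*p,.095) for p in((220,155),(231,248))])
```

```text
[271 199   7  10  33] [ 0.52111926 -0.22557499] -156.02142505046774 0.009301137657446501 0.006538063717081951 mid [ 0.520927  -0.2256605]
[271 209   7  18  39] [ 0.53399222 -0.22920558] -175.33702245979705 0.01696961201818666 0.005580062518408346 mid [ 0.53313267 -0.22927569]
[271 225   7  15  46] [ 0.54848931 -0.23339101] 179.9147529412109 0.014319925614577617 0.00588123746146251 mid [ 0.54635245 -0.23338783]
mount [ 0.5394666  -0.17166579  0.052     ] shield [array([ 0.46549436, -0.26035279,  0.095     ]), array([ 0.55239677, -0.27619327,  0.095     ])]
```

Both views agree on a knob axis of about (0.532, -0.2285), and the TCP is already over it. I'll descend and close.

{"fn": "drive_tool", "kwargs": {"series": [[0.032,[-0.001,0,0.04],[0,0,0]],[0.032,[-0.001,0,0.08],[0,0,0]],[0.032,[-0.001,0,0.107],[0,0,0.01]],[0.032,[-0.001,0,0.107],[0,0,0.01]],[0.032,[-0.001,0,0.107],[0,0,0.01]]]}}

```text
time: 2.65
tool_pos: [0.5333, -0.2289, 0.0928]
ee_rot: [-3.141, 0.003, 2.872]
wrist_force: [0.2, 0.2, -0.6]
width: 0.0318
finger_force: 0.0
```

{"fn": "drive_tool", "kwargs": {"series": [[0.004,[0,0,0],[0,0,0]],[0.004,[0,0,0],[0,0,0]],[0.004,[0,0,0],[0,0,0]],[0.004,[0,0,0],[0,0,0]],[0.004,[0,0,0],[0,0,0]]]}}

```text
time: 3.28
tool_pos: [0.5324, -0.2295, 0.0907]
ee_rot: [3.141, -0.0, 2.871]
wrist_force: [-0.8, 0.2, -0.5]
width: 0.0038
finger_force: 0.0
```

The fingers closed to 4 mm with no force, so they missed the blade. I'll look before doing anything else.

Run:
```python
from h import *
im,c=snap('wrist','w2.png'); im2,c=snap('scene','s2.png')
a=im[130:340,170:420]; b=im2[90:240,110:290]
o=np.hstack([cv2.resize(a,(400,336),interpolation=3),cv2.resize(b,(400,336),interpolation=3)])
cv2.imwrite('pics/c2.png',o[:,:,::-1])
```

```text
(no output)
```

View pics/c2.png

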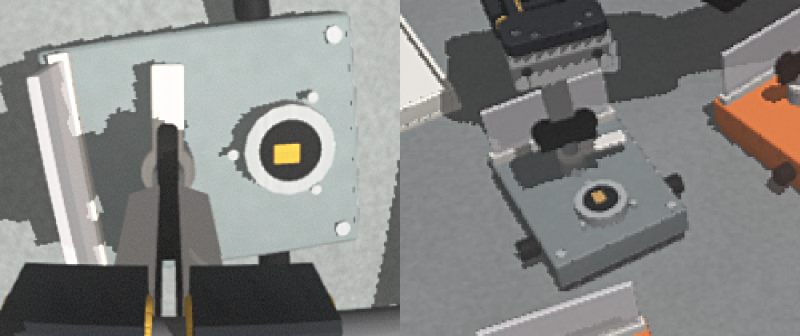

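Run:
```python
import cv2,numpy as np
a=cv2.imread('pics/w2.png')[190:310,220:330]; b=cv2.imread('pics/s2.png')[95:195,145:235]
g=lambda x:np.clip(255*(x/255.)**.6,0,255).astype(np.uint8)
cv2.imwrite('pics/c3.png',np.hstack([cv2.resize(g(a),(400,436),interpolation=0),cv2.resize(g(b),(392,436),interpolation=0)]))
from h import *
o=robot.get_obs();print(o['tool_pos'],o['ee_rot'],o['width'],o['finger_force'],o['wrist_torque'])
T=R.from_euler('xyz',o['ee_rot']).as_matrix(); t=np.array(o['tool_pos']); c=cal('scene');K=c['intrinsics']
for p in ([0,0.01,.025],[0,.01,0],[0,-.01,.025],[0,0,.006]):
    X=c['rotation'].T@(t+T@np.array(p)-c['position']); print(p,K[0,2]+K[0,0]*X[0]/-X[2],K[1,2]+K[1,1]*X[1]/X[2])
```

```text
[ 0.53243765 -0.22951888  0.09066161] [ 3.14143863e+00 -1.60046440e-04  2.87071839e+00] 0.004011922763672964 0.0 [ 0.01120253 -0.00547697  0.04583234]
[0, 0.01, 0.025] 186.45341559464578 158.22113700007353
[0, 0.01, 0] 183.93703608532886 148.19049572498324
[0, -0.01, 0.025] 183.4379560525577 151.4879347110524
[0, 0, 0.006] 183.0176016222271 147.2434587380069
```

View pics/c3.png

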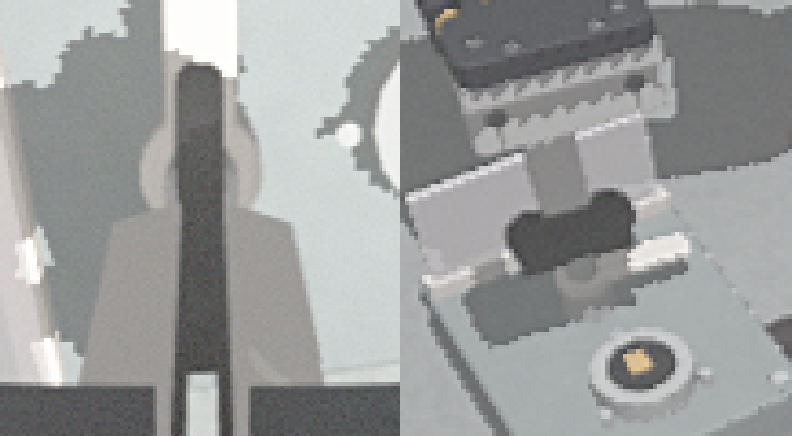

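Run:
```python
from h import *
o=robot.get_obs()
T=R.from_euler('xyz',o['ee_rot']).as_matrix(); t=np.array(o['tool_pos'])
def proj(n,P):
    c=cal(n);K=c['intrinsics'];X=c['rotation'].T@(P-c['position']);x,y,z=X[0],-X[1],-X[2]
    if n=='wrist':
        r=np.hypot(x,y);k=np.arctan2(r,z)/r
    else:k=1/z
    return np.round([K[0,2]+K[0,0]*x*k,K[1,2]+K[1,1]*y*k],1)
for p in ([-.008,.002,.025],[-.008,-.002,.025],[-.008,.0145,.025],[-.008,-.0145,.025],[.008,.002,.025],[-.008,.004,-.02],[-.008,.002,-.06]):
    print(p,'wrist crop',(proj('wrist',t+T@np.array(p))-[220,190])*[400/110,436/120],'scene crop',(proj('scene',t+T@np.array(p))-[145,95])*4.36+[400,0])
u=np.array([np.cos(2.87),np.sin(2.87),0])
for z in(.068,.098):
  for s in(-.028,.028):
    P=np.array([.532,-.2285,z])+u*s; print('blade',s,z,(proj('wrist',P)-[220,190])*[400/110,436/120],(proj('scene',P)-[145,95])*4.36+[400,0])
```

```text
[-0.008, 0.002, 0.025] wrist crop [202.90909091 233.62333333] scene crop [557.396 269.012]
[-0.008, -0.002, 0.025] wrist crop [181.81818182 233.62333333] scene crop [554.78  263.344]
[-0.008, 0.0145, 0.025] wrist crop [267.63636364 233.62333333] scene crop [565.68 287.76]
[-0.008, -0.0145, 0.025] wrist crop [117.09090909 233.26      ] scene crop [546.932 245.032]
[0.008, 0.002, 0.025] wrist crop [202.90909091 154.78      ] scene crop [593.584 258.548]
[-0.008, 0.004, -0.02] wrist crop [216.         340.80666667] scene crop [537.34  191.404]
[-0.008, 0.002, -0.06] wrist crop [203.63636364 483.59666667] scene crop [515.104 109.872]
blade -0.028 0.068 [196.72727273 328.81666667] [511.18  276.424]
blade 0.028 0.068 [196.72727273  50.50333333] [638.056 239.364]
blade -0.028 0.098 [196.36363636 405.48      ] [495.92  223.232]
blade 0.028 0.098 [196.          94.46666667] [626.72  186.172]
```

Both views put the fingertips about 20 mm higher than I assumed. I'll check that against the earlier free-air wrist image.

Run:
```python
from h import *
c=np.load('w1.npy',allow_pickle=True).item()
T=R.from_euler('xyz',[3.14044,-.0018,2.88057]).as_matrix(); t=np.array([.53106,-.22864,.19701])
K=c['intrinsics']
for z in(.025,.015,.005,-.005):
  for x in (.008,-.008):
    q=[]
    for y in(.016,.0285):
        X=c['rotation'].T@(t+T@np.array([x,y,z])-c['position']);a,b,d=X[0],-X[1],-X[2];r=np.hypot(a,b);k=np.arctan2(r,d)/r
        q+=[round(K[0,2]+K[0,0]*a*k),round(K[1,2]+K[1,1]*b*k)]
    print(z,x,q)
im=cv2.imread('pics/w1.png'); g=cv2.cvtColor(im,6)
for r in range(225,300,5): print(r,g[r,296:350:3])
```

```text
0.025 0.008 [296, 233, 314, 232]
0.025 -0.008 [296, 254, 314, 254]
0.015 0.008 [297, 237, 316, 237]
0.015 -0.008 [297, 260, 315, 260]
0.005 0.008 [298, 243, 318, 242]
0.005 -0.008 [298, 266, 317, 266]
-0.005 0.008 [299, 248, 320, 248]
-0.005 -0.008 [299, 273, 319, 272]
225 [179 180 183 180 183 180 179 183 177 177 178 180 178 179 181 181 180 183]
230 [179 182 180 180 181 179 177 180 181 183 181 180 178 177 177 175 178 179]
235 [180 180 177 179 178 176 174 179 177 180 178 177 175 177 181 176 177 180]
240 [178 176 179 178 175 178 178 180 178 175 177 175 181 175 176 175 178 176]
245 [175 176 177 153 170 179 178 182 182 158 147 131 162 173 183 176 174 174]
250 [179 176 142  73 111 109 112 114 106  72  57  51 179 178 182 175 183 182]
255 [176 179 143  43 112 108 112 110 108 110  76 124 179 174 169 178 182 177]
260 [179 177 104  46  96 111 111 110 114 109 108 180 177 178 178 177 174 178]
265 [174 186 104  45  48 111 111 109 109 110 110 113 183 177 172 178 177 171]
270 [178 187  79  45  45 104 111 106 111 108 111 108 147 178 173 175 175 177]
275 [179 183 118  40  44  70 110 108 109 108 108 110 107 179 186 180 178 174]
280 [184 181 177  43  50  44 108 108 110 108 112 110 108 108 177 181 175 172]
285 [178 183 181  44  40  43 100 111 109 108 106 108 108 108 147 174 176 172]
290 [182 182 176  77  46  45  53 111 106 110 108 109 108 108 107 186 176 180]
295 [177 181 184 167  37  47  45 108 109 108 110 107 107 106 106  53  69  63]
```

The images consistently show the fingertips near the TCP height, about 25 mm higher than stated. So the grip closed above the blade. I'll reopen, descend in small steps and shift 3 mm towards -x.

{"fn": "drive_tool", "kwargs": {"series": [[0.032,[0,0,0],[0,0,0]],[0.032,[0,0,0],[0,0,0]],[0.032,[0.003,0,0.005],[0,0,0]],[0.032,[0.003,0,0.01],[0,0,0]],[0.032,[0.003,0,0.015],[0,0,0]]]}}

```text
time: 4.0
tool_pos: [0.5294, -0.2286, 0.0752]
ee_rot: [3.141, -0.0, 2.871]
wrist_force: [-1.1, -0.1, 0.4]
width: 0.0319
finger_force: 0.0
```

Run:
```python
from h import *
o=robot.get_obs();print(o['tool_pos'],o['wrist_force'])
im,c=snap('wrist','w4.png'); im2,c=snap('scene','s4.png')
a=im[190:310,220:330]; b=im2[95:195,145:235]
g=lambda x:np.clip(255*(x/255.)**.6,0,255).astype(np.uint8)
cv2.imwrite('pics/c4.png',np.hstack([cv2.resize(g(a),(400,436),interpolation=0),cv2.resize(g(b),(392,436),interpolation=0)])[:,:,::-1])
```

```text
[ 0.52940345 -0.22856349  0.07516304] [-1.10067921 -0.09911724  0.35521284]
```

View pics/c4.png

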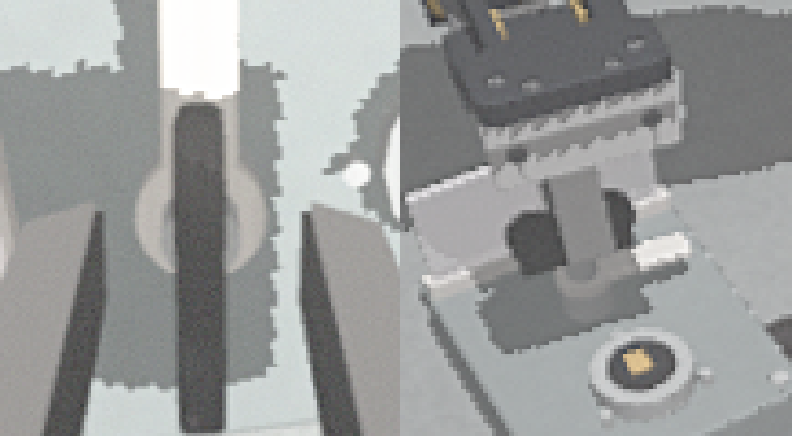

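The near finger is now in front of the blade and centred on it, with its tip around z≈0.085. I'll go 11 mm lower and close.

{"fn": "drive_tool", "kwargs": {"series": [[0.032,[0,0,0.006],[0,0,0]],[0.032,[0,0,0.011],[0,0,0]],[0.004,[0,0,0.011],[0,0,0]],[0.004,[0,0,0.011],[0,0,0]],[0.004,[0,0,0.011],[0,0,0]]]}}

```text
time: 4.72
tool_pos: [0.5297, -0.229, 0.065]
ee_rot: [-3.141, 0.001, 2.871]
wrist_force: [-0.0, -0.9, 0.4]
width: 0.0077
finger_force: 30.0
```

{"fn": "drive_tool", "kwargs": {"series": [[0.004,[0,0,0],[0,0,0]],[0.004,[0,0,0],[0,0,0]]]}}

```text
time: 4.97
tool_pos: [0.5297, -0.2289, 0.065]
ee_rot: [-3.141, 0.001, 2.871]
wrist_force: [1.1, -0.9, -0.2]
width: 0.0077
finger_force: 30.0
```

The blade is gripped at 7.7 mm with 30 N. I'll turn it clockwise, which is +z in the tool frame.

{"fn": "drive_tool", "kwargs": {"series": [[0.004,[0,0,0],[0,0,0.1]],[0.004,[0,0,0],[0,0,0.2]],[0.004,[0,0,0],[0,0,0.3]],[0.004,[0,0,0],[0,0,0.4]],[0.004,[0,0,0],[0,0,0.5]]]}}

```text
time: 5.6
tool_pos: [0.5302, -0.2282, 0.065]
ee_rot: [3.14, 0.0, 2.368]
wrist_force: [0.8, 0.1, -0.1]
width: 0.0077
finger_force: 30.0
```

{"fn": "drive_tool", "kwargs": {"series": [[0.004,[0,0,0],[0,0,0.1]],[0.004,[0,0,0],[0,0,0.2]],[0.004,[0,0,0],[0,0,0.3]],[0.004,[0,0,0],[0,0,0.4]],[0.004,[0,0,0],[0,0,0.5]]]}}

```text
time: 6.22
tool_pos: [0.5309, -0.2277, 0.065]
ee_rot: [3.138, -0.001, 1.868]
wrist_force: [3.0, 1.9, -0.6]
width: 0.0079
finger_force: 30.0
```

{"fn": "drive_tool", "kwargs": {"series": [[0.004,[0,0,0],[0,0,0.1]],[0.004,[0,0,0],[0,0,0.2]],[0.004,[0,0,0],[0,0,0.3]],[0.004,[0,0,0],[0,0,0.37]],[0.004,[0,0,0],[0,0,0.42]]]}}

```text
time: 6.85
tool_pos: [0.5317, -0.2276, 0.065]
ee_rot: [3.137, -0.002, 1.45]
wrist_force: [5.0, 1.7, -1.3]
width: 0.0076
finger_force: 30.0
```

Run:
```python
from h import *
o=robot.get_obs();print(o['time'],o['tool_pos'],o['ee_rot'],o['wrist_force'],o['wrist_torque'],o['width'],o['joint_positions'][5])
```

```text
6.85 [ 0.53169754 -0.22762901  0.0650219 ] [ 3.13721306e+00 -2.08756079e-03  1.44993374e+00] [ 5.0482286   1.72078476 -1.33998908] [ 0.23913162 -0.77922895  0.09252598] 0.007608899306284429 -0.3843874305803737
```

The knob is at 83°, close to the expected stop, and there is no stop torque yet. I'll nudge further.

{"fn": "drive_tool", "kwargs": {"series": [[0.004,[0,0,0],[0,0,0.03]],[0.004,[0,0,0],[0,0,0.06]],[0.004,[0,0,0],[0,0,0.06]]]}}

```text
time: 7.22
tool_pos: [0.5317, -0.2277, 0.065]
ee_rot: [3.137, -0.002, 1.393]
wrist_force: [5.4, 1.9, -1.8]
width: 0.0082
finger_force: 30.0
```

Run:
```python
from h import *
o=robot.get_obs();print(o['time'],o['tool_pos'],o['ee_rot'],o['wrist_force'],o['wrist_torque'],o['width'])
```

```text
7.225 [ 0.53174089 -0.22768834  0.06504989] [ 3.13725314e+00 -2.09387275e-03  1.39251594e+00] [ 5.35567689  1.94320612 -1.80796575] [ 0.261759   -0.78902007  0.37559779] 0.00819285736552324
```

The torque rose and the wing is cocking in the pads, so it's at the stop. I'll release and lift.

{"fn": "drive_tool", "kwargs": {"series": [[0.03,[0,0,0],[0,0,-0.02]],[0.03,[0,0,0],[0,0,-0.02]],[0.03,[0,0,0],[0,0,-0.02]],[0.03,[0,0,-0.03],[0,0,-0.02]],[0.03,[0,0,-0.06],[0,0,-0.02]]]}}

```text
time: 7.85
tool_pos: [0.529, -0.2286, 0.1249]
ee_rot: [-3.14, -0.001, 1.41]
wrist_force: [0.7, -0.6, -0.0]
width: 0.0301
finger_force: 0.0
```

{"fn": "drive_tool", "kwargs": {"series": [[0.03,[0,0,-0.05],[0,0,0]],[0.03,[0,0,-0.1],[0,0,0]],[0.03,[0,0,-0.1],[0,0,0]],[0.03,[0,0,-0.1],[0,0,0]]]}}

```text
time: 8.35
tool_pos: [0.5292, -0.2287, 0.2241]
ee_rot: [-3.141, -0.0, 1.41]
wrist_force: [0.3, 0.4, -1.0]
width: 0.03
finger_force: 0.0
```

Run:
```python
from h import *
o=robot.get_obs();print(o['time'],o['tool_pos'],o['wrist_force'])
im,c=snap('wrist','w5.png'); im2,c=snap('scene','s5.png')
cv2.imwrite('pics/c5.png',np.hstack([cv2.resize(im[130:300,180:380],(400,340)),cv2.resize(im2[95:225,135:255],(370,340),interpolation=3)])[:,:,::-1])
```

```text
8.35 [ 0.52920171 -0.22869298  0.22406574] [ 0.30616344  0.40332403 -0.98307322]
```

View pics/c5.png

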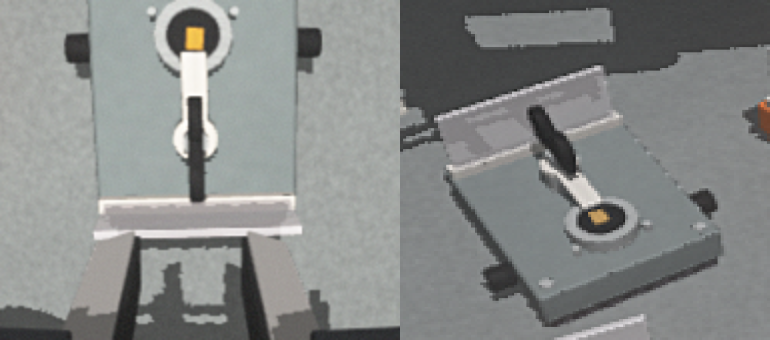

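The tongue at (195,80) points straight away from the shield and lies over the mount. The mount is still between its pins and the gripper is clear, so I'm handing the job in.

```bash
python3 -c "
from bench import robot
print(robot.close_job())"
```

```text
the job is handed in; nothing more can be done
None
```

I turned the loaded stage's knob clockwise to its stop, let go and handed the job in: the last pictures show the tongue over the mount and the mount still between its pins, the arm never went near the empty stage, and no verdict came back.

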